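Press two stones home in their settings

TASK

Four blue stones stand proud of their brass settings on the jeweller's bench. Gently press the oval one and the teardrop-shaped one, in either order, straight down with the fingertips until each sits fully home with its rim on the brass, then draw back clear. Do not touch the round or the square stone or their blocks, pick nothing up, and leave everything else on the bench where it is.

Things in the scene. Friction and masses are not known exactly. Their poses are not given: they have to be found in the camera images.
- oval_block: wooden setting block 76 x 76 x 22 mm, fixed to the bench, bearing the brass setting of the oval stone (lip 30 mm above the bench) and the stone. Origin: centre of the underside, right under the listed centre of the stone's top; z up
- oval_top (a point): centre of the flat top of the oval stone, a blue stone whose outline is an oval 60 by 34 mm, long along the block's x; its flat top is three quarters of that size. It moves with the stone: 48 mm above the bench at joint value 0, 39 mm when fully home
- oval (a joint): how far the oval stone has been pushed straight down into its setting, m: 0 to 0.004 at the start (standing proud), 0.009 fully home against a hard stop, when the stone's rim rests on the brass lip. It slides with about 5 N of friction, has no spring and stays where it is left; negative if pulled up
- teardrop_block: wooden setting block 76 x 76 x 22 mm, fixed to the bench, bearing the brass setting of the teardrop stone (lip 30 mm above the bench) and the stone. Origin: centre of the underside, right under the listed centre of the stone's top; z up
- teardrop_top (a point): centre of the flat top of the teardrop stone, a blue stone whose outline is a teardrop 61 by 36 mm, its point towards the block's +x; its flat top is three quarters of that size. It moves with the stone: 48 mm above the bench at joint value 0, 39 mm when fully home
- teardrop (a joint): how far the teardrop stone has been pushed straight down into its setting, m: 0 to 0.004 at the start (standing proud), 0.009 fully home against a hard stop, when the stone's rim rests on the brass lip. It slides with about 5 N of friction, has no spring and stays where it is left; negative if pulled up
- round_block: wooden setting block 76 x 76 x 22 mm, fixed to the bench, bearing the brass setting of the round stone (lip 30 mm above the bench) and the stone. Origin: centre of the underside, right under the listed centre of the stone's top; z up
- round_top (a point): centre of the flat top of the round stone, a blue stone whose outline is a circle 40 mm across; its flat top is three quarters of that size. It moves with the stone: 48 mm above the bench at joint value 0, 39 mm when fully home
- round (a joint): how far the round stone has been pushed straight down into its setting, m: 0 to 0.004 at the start (standing proud), 0.009 fully home against a hard stop, when the stone's rim rests on the brass lip. It slides with about 5 N of friction, has no spring and stays where it is left; negative if pulled up
- square_block: wooden setting block 76 x 76 x 22 mm, fixed to the bench, bearing the brass setting of the square stone (lip 30 mm above the bench) and the stone. Origin: centre of the underside, right under the listed centre of the stone's top; z up
- square_top (a point): centre of the flat top of the square stone, a blue stone whose outline is a rounded square 38 by 38 mm; its flat top is three quarters of that size. It moves with the stone: 48 mm above the bench at joint value 0, 39 mm when fully home
- square (a joint): how far the square stone has been pushed straight down into its setting, m: 0 to 0.004 at the start (standing proud), 0.009 fully home against a hard stop, when the stone's rim rests on the brass lip. It slides with about 5 N of friction, has no spring and stays where it is left; negative if pulled up
- jar: loose bystander: clear glass jar with an aluminium lid, 36 mm across, 45 mm tall; origin at its underside, centre
- dish: loose bystander: white ceramic bead dish, 52 mm across, 20 mm tall; origin at its underside, centre
- spool: loose bystander: copper-coloured wire spool standing on end, 32 mm across, 30 mm tall; origin at its underside, centre
- pot: loose bystander: white plastic pot with a black cap, 44 mm across, 50 mm tall; origin at its underside, centre
- pliers: loose bystander: red-handled pliers lying flat, about 135 mm long, 14 mm tall; origin at its underside
- brush: loose bystander: bench brush lying flat; origin at its underside
- roll: loose bystander: yellow tape roll lying flat, 64 mm across, 20 mm tall; origin at its underside, centre
- glue: loose bystander: white glue bottle with an orange cap, 36 mm across, 100 mm tall; origin at its underside, centre
Mind the look-alikes: they are no part of the job. What is shaped like the teardrop_block but black is not meant. What is shaped like the oval_block but turquoise is not meant.

How it is judged:
By the outcome, as a careful person would: the job done as asked, in the order asked, and still so for the second after the job is handed in, with the robot touching nothing.
It also fails if it takes over 38 s, if anything falls off the work surface, if the arm or the gripper's body presses on something with over 40 N, if the wrist force passes 120 N, or if a joint passes its speed limit or range.

ROBOT

A 6-joint arm with a two-finger parallel gripper is mounted at the origin on the work surface. World frame = base frame: x ahead of the robot, y to its left, z up, the work surface at z = 0. Lengths are in m, angles in rad, forces in N, time in s.
With the tool pointing down it reaches from about 0.35 to 0.85 m from the base axis. Payload 8.1 kg.
Tool frame: the origin (TCP) lies at the centre of the arm's flange, where the gripper is bolted on; the fingertips stand 186 mm ahead of it and the grasp point (between the pads) lies 167 mm ahead of it; z points along the fingers, y is the line along which they close (so a half turn about z gives the same grasp; the last joint's range is limited). The gripper opens to 93 mm and grips with 3 to 60 N. Pads are 15 mm wide; open, the fingers measure 128 mm over their backs; the gripper's body (75 mm by 188 mm) begins 65 mm behind the grasp point.
Start: joints at [1.252, 0.13, 1.488, -0, 1.523, -0.085], TCP at [0.139, 0.584, 0.405] pointing down, gripper open.
Joint ranges: [-2.96, 2.96], [-0.89, 2.26], [0.02, 2.5], [-1.34, 4.48], [0, 2.73], [-2.66, 2.66]. Speed limits (rad/s): [2.39, 2.39, 2.79, 3.14, 3.14, 3.14].

INTERFACE

Orientations are given as a rotation vector (axis times angle).
In Python, from plant import robot gives the robot as it stands.
- The arm moves only by the tool apply_moves, never from a script. Its argument "series" is a list of rows, each a list of 2 entries, a list of its own where there are three numbers: the shift along the tool's x, y, z in mm, then the turn, a rotation vector about the tool's x, y, z in rad. A call has 1 to 12 rows; each row shifts and turns the commanded pose from where the row before left it, along the tool's axes as they then stand; what a row does not reach is not made up. A row lasts 1/12 s, in which the tool goes at most 41.7 mm and 7.16 degrees, less where a joint would pass 70% of its speed; a pose out of reach is approached as far as the arm can. A call is refused whole if a number of a shift passes 41.7 or a number of a turn 0.125, either way. A call with a gripper value outside its range is refused whole. "claw" is the opening, from 0 (shut) to 1 (fully open), set as the call begins (left out, the last holds). The fingers move at their own pace and stop on an object; "newtons" is the grip in N (left out, the last holds). Time passes only in rows, so rows that do not move let the fingers close. It gives the time, the measured TCP pose, the force, the opening and the grip force at its end, in the units of the state.
- robot.read_state(): the state, without advancing time (a new reading comes with each control period).
- robot.read_camera(name): name is "scene" or "top" or "wrist"; returns (picture, depth): 400x640x3 uint8, blue, green, red; 400x640 float32, m along the optical axis (not along the pixel's ray), 0 where there is no reading.
- robot.calibration(name): a dict with "fx", "fy", "cx", "cy" (pixels), "extrinsics" (4x4, takes a point from world to camera coordinates). Camera axes: x right, y down, z forward; pixel columns grow to the right and rows downward; lengths in m; the calibration is good to about 2 mm. A picture is of the moment at which its call begins: read the wrist's pose just before it. calibration takes no time and is no camera call; for the wrist camera it gives the pose at the moment of the call.
- robot.close_job(): hands the job in; it is judged then, once.
The state is a dict: "t": time; "q": joint angles; "dq": joint speeds; "joint_torque": joint torques, N m; "tool_pos": TCP position; "orientation": TCP orientation; "force": force on the tool from outside, world axes, zero at the start; "wrist_torque": the same for the moment, N m; "opening": finger opening in m; "gripper_force": force on a finger pad.
Only numpy, scipy, OpenCV 4.12 (cv2) and the standard library are available. Lean on these libraries where they do the work, as an engineer would, in place of code of your own. Each camera call takes 0.05 s, during which the arm holds its last target. There are 200 camera calls.

## Working session

There is one attempt and no reset: what is moved stays moved. The work goes in short steps, Python scripts to look and compute and a tool call to move; the robot and the scene stay as the last step left them, time stands still between calls to the robot, and variables do not carry over. Pictures are saved under pics/ and viewed, at most 10 in all, crops included, and the job is handed in when it is done.

Besides the shell and the picture viewer there is one more tool, called as name(argument=value, ...) on one line, values as JSON. apply_moves: Moves the arm, as the interface text tells. Its arguments: {"type":"object","properties":{"series":{"type":"array"},"claw":{"type":"number"},"newtons":{"type":"number"}},"required":["series"]}

```bash
mkdir -p pics; cat > h.py <<'E'
import numpy as np, cv2
from plant import robot
def grab(n,f=None):
    c=robot.calibration(n); p,d=robot.read_camera(n)
    if f: cv2.imwrite('pics/'+f,p)
    return c,p,d
def world(c,d):
    v,u=np.mgrid[:400,:640]
    P=np.stack([(u-c['cx'])/c['fx']*d,(v-c['cy'])/c['fy']*d,d],-1)
    E=np.array(c['extrinsics']); return (P-E[:3,3])@E[:3,:3]
E
python3 - <<'E'
from h import *
s=robot.read_state(); print(s)
c,p,d=grab('top','top.png'); np.savez('top.npz',W=world(c,d),p=p,d=d)
print(c)
E
```

```text
{'t': 0.0, 'q': array([ 1.25159577e+00,  1.31156713e-01,  1.48928065e+00,  6.87271599e-06,
        1.52299584e+00, -8.54006639e-02]), 'dq': array([-0.00073864, -0.00088474,  0.00221319, -0.00076665,  0.00070929,
        0.00024092]), 'joint_torque': array([ 1.68454742e-03, -5.59844649e+01, -4.91760814e+01,  7.71595328e-02,
        3.55757517e-02, -1.56729816e-04]), 'tool_pos': array([0.13891041, 0.58346225, 0.40368904]), 'orientation': array([-3.66372581e-01, -3.11977593e+00,  2.82965819e-03]), 'force': array([-0.1053357 ,  0.4161906 , -1.20187564]), 'wrist_torque': array([-0.00908438, -0.0210599 ,  0.02028872]), 'gripper_force': 0.0, 'opening': 0.09308868583462535}
{'fx': 477.8932786076457, 'fy': 477.8932786076457, 'cx': 321.31752297995337, 'cy': 196.70573132076268, 'extrinsics': array([[ 0.03412177, -0.99939293,  0.00703334, -0.0555836 ],
       [-0.97095094, -0.03481672, -0.23673204,  0.45465148],
       [ 0.23683321,  0.00124869, -0.97154952,  1.23406807],
       [ 0.        ,  0.        ,  0.        ,  1.        ]])}
```

View pics/top.png

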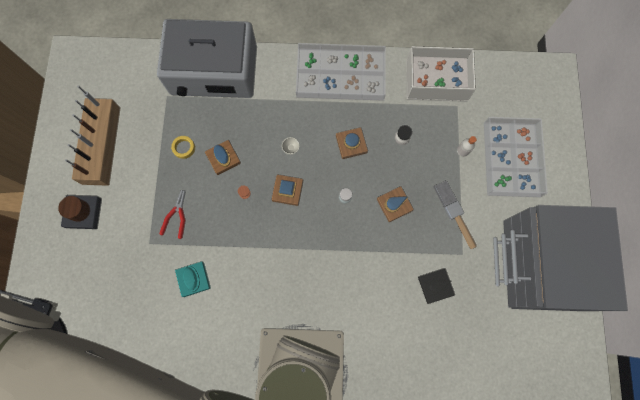

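The four stones are oval (222,156), square (287,188), round (351,141) and teardrop (395,203). The look-alikes are turquoise (192,279) and black (436,286). I choose 222,156 and 395,203, and check both in one crop.

```bash
cat > m.py <<'E'
from h import *
def meas(W,p,box):
    x0,x1,y0,y1=box
    w=W[y0:y1,x0:x1].reshape(-1,3); q=p[y0:y1,x0:x1].reshape(-1,3).astype(int)
    m=(q[:,0]>q[:,2]+35)&(w[:,2]>.025); s=w[m]
    zt=np.percentile(s[:,2],80); t=s[s[:,2]>zt-.003]
    e=np.linalg.eigh(np.cov(s[:,:2].T))[1][:,1]; 
    r=cv2.minAreaRect((s[:,:2]*1000).astype(np.float32)); rt=cv2.minAreaRect((t[:,:2]*1000).astype(np.float32))
    b=w[(w[:,2]>.018)&(w[:,2]<.025)]; rb=cv2.minAreaRect((b[:,:2]*1000).astype(np.float32))
    print('n',m.sum(),'z',zt.round(4),'axis deg',np.degrees(np.arctan2(e[1],e[0])).round(1),'stone',r,'top',rt,'meanTop',t.mean(0).round(4),'block',rb)
E
python3 - <<'E'
from m import *
f=np.load('top.npz');W,p=f['W'],f['p']
for b in [(200,245,135,178),(372,418,182,226)]: meas(W,p,b)
A=cv2.resize(p[130:185,195:250],(385,385),interpolation=2);B=cv2.resize(p[176:231,368:423],(385,385),interpolation=2)
cv2.imwrite('pics/c.png',np.hstack([A,B]))
for n,(u,v) in dict(round=(351,141),square=(287,188),jar=(345,195),glue=(466,146),dish=(290,146),roll=(173,147)).items(): print(n,W[v,u].round(3))
E
```

```text
n 150 z 0.0478 axis deg -149.3 stone ((570.859619140625, 245.7267608642578), (55.38422775268555, 27.33116912841797), 29.209505081176758) top ((570.1011352539062, 243.9194793701172), (52.10744857788086, 25.21317481994629), 32.610347747802734) meanTop [0.5715 0.2456 0.0474] block ((572.671875, 244.24024963378906), (77.44612121582031, 75.76417541503906), 31.998193740844727)
n 134 z 0.0482 axis deg 119.0 stone ((454.547119140625, -239.5874786376953), (28.61583137512207, 47.471500396728516), 45.8172492980957) top ((453.35345458984375, -238.42738342285156), (28.61583137512207, 41.71013641357422), 45.8172492980957) meanTop [ 0.4492 -0.2373  0.0476] block ((453.4130554199219, -243.58981323242188), (76.40001678466797, 75.93721008300781), 27.35073471069336)
round [ 0.621 -0.117  0.048]
square [0.478 0.054 0.053]
jar [ 0.466 -0.104  0.045]
glue [ 0.61  -0.431  0.069]
dish [0.615 0.056 0.004]
roll [0.596 0.387 0.017]
```

View pics/c.png

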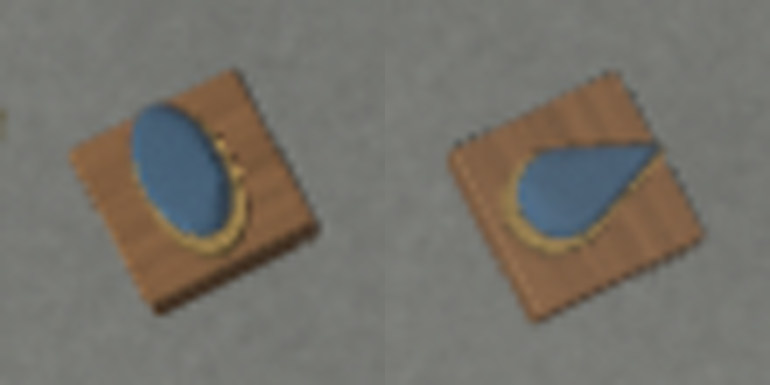

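The crop shows the oval stone on the left and the teardrop on the right, both on wooden blocks, so the choice is confirmed. Block centres: oval (0.573, 0.244), teardrop (0.453, -0.244). I'll close the fingers and go to the oval.

apply_moves(series=[[[-31,-14,0],[0,0,0]],[[-31,-14,0],[0,0,0]],[[-31,-14,0],[0,0,0]],[[-31,-14,0],[0,0,0]],[[-31,-14,0],[0,0,0]],[[-31,-14,0],[0,0,0]],[[-31,-14,0],[0,0,0]],[[-31,-14,0],[0,0,0]],[[-31,-14,0],[0,0,0]],[[-31,-14,0],[0,0,0]],[[-31,-14,0],[0,0,0]],[[-31,-14,0],[0,0,0]]], claw=0, newtons=10)

```text
t: 1.05
tool_pos: [0.4629, 0.3327, 0.4041]
orientation: [-0.366, -3.119, 0.001]
force: [-0.1, 0.3, 0.2]
opening: 0.0174
gripper_force: 0.0
```

apply_moves(series=[[[-32,-15,0],[0,0,0]],[[-32,-15,0],[0,0,0]],[[-32,-15,0],[0,0,0]],[[-31,-15,0],[0,0,0]],[[0,0,0],[0,0,0.116]],[[0,0,0],[0,0,0.116]],[[0,0,0],[0,0,0.116]],[[0,0,0],[0,0,0.116]],[[0,0,0],[0,0,0.116]],[[0,0,0],[0,0,0.116]],[[0,0,0],[0,0,0.116]],[[0,0,0],[0,0,0]]])

```text
t: 2.05
tool_pos: [0.5715, 0.2462, 0.4039]
orientation: [-1.576, -2.717, 0.002]
force: [-0.3, 0.1, 0.4]
opening: 0.0002
gripper_force: 0.0
```

```bash
cat > k.py <<'E'
import sys
from m import *
from scipy.spatial.transform import Rotation as R
def look(n):
    s=robot.read_state(); c,p,d=grab('wrist',n+'.png'); W=world(c,d)
    print(s['tool_pos'].round(4),s['orientation'].round(3),s['force'].round(1),s['opening']); print(R.from_rotvec(s['orientation']).as_matrix().round(3))
    # keep only the stone near the tool axis
    W[np.hypot(W[...,0]-s['tool_pos'][0],W[...,1]-s['tool_pos'][1])>.06]=0
    meas(W,p,(0,640,0,400))
look(sys.argv[1])
E
python3 k.py w1
```

```text
[0.5715 0.2462 0.4039] [-1.576e+00 -2.717e+00  2.000e-03] [-0.3  0.1  0.4] 0.00019341779628470265
[[-0.496  0.868 -0.001]
 [ 0.868  0.496 -0.   ]
 [ 0.    -0.001 -1.   ]]
n 774 z 0.0457 axis deg -148.4 stone ((571.6842041015625, 247.263671875), (55.54871368408203, 27.809539794921875), 31.65009880065918) top ((571.909912109375, 247.6649627685547), (54.45252990722656, 27.677736282348633), 34.28040313720703) meanTop [0.5722 0.2476 0.045 ] block ((573.4263916015625, 245.9173583984375), (75.97148895263672, 75.982177734375), 30.965187072753906)
```

View pics/w1.png

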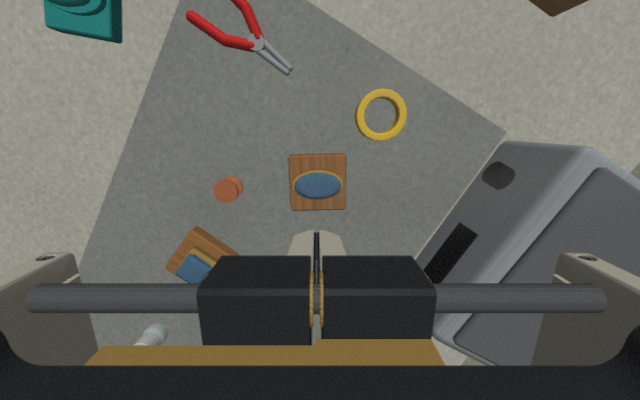

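The wrist view shows the oval stone at (318,185), centred under the closed fingers to within 2 mm. Descending.

apply_moves(series=[[[0,0,26],[0,0,0]],[[0,0,30],[0,0,0]],[[0,0,30],[0,0,0]],[[0,0,30],[0,0,0]],[[0,0,25],[0,0,0]],[[0,0,13],[0,0,0]],[[0,0,6],[0,0,0]],[[0,0,3],[0,0,0]],[[0,0,0],[0,0,0]]])

```text
t: 2.85
tool_pos: [0.572, 0.2464, 0.2424]
orientation: [1.567, 2.722, 0.001]
force: [0.3, 0.1, 0.5]
opening: 0.0002
gripper_force: 0.0
```

apply_moves(series=[[[0,0,1.5],[0,0,0]],[[0,0,1.5],[0,0,0]],[[0,0,1.5],[0,0,0]],[[0,0,1.5],[0,0,0]],[[0,0,1.5],[0,0,0]],[[0,0,1.5],[0,0,0]],[[0,0,1],[0,0,0]],[[0,0,0],[0,0,0]]])

```text
t: 3.52
tool_pos: [0.5715, 0.2463, 0.2315]
orientation: [-1.569, -2.722, 0.0]
force: [-0.5, 0.2, -0.1]
opening: 0.0008
gripper_force: 0.0
```

apply_moves(series=[[[0,0,1],[0,0,0]],[[0,0,1],[0,0,0]],[[0,0,1],[0,0,0]],[[0,0,1],[0,0,0]],[[0,0,0],[0,0,0]]])

```text
t: 3.93
tool_pos: [0.5716, 0.2463, 0.2277]
orientation: [1.569, 2.722, 0.0]
force: [-1.4, -0.7, 2.9]
opening: 0.0006
gripper_force: 1.7
```

apply_moves(series=[[[0,0,1],[0,0,0]],[[0,0,1],[0,0,0]],[[0,0,0.5],[0,0,0]],[[0,0,0],[0,0,0]]])

```text
t: 4.27
tool_pos: [0.5716, 0.2463, 0.2254]
orientation: [1.569, 2.722, 0.0]
force: [-2.3, -1.6, 6.2]
opening: 0.0005
gripper_force: 3.1
```

apply_moves(series=[[[0,0,0.7],[0,0,0]],[[0,0,0.7],[0,0,0]],[[0,0,0],[0,0,0]]])

```text
t: 4.52
tool_pos: [0.5717, 0.2463, 0.2253]
orientation: [1.569, 2.722, 0.0]
force: [-7.7, -2.8, 16.3]
opening: 0.0004
gripper_force: 8.1
```

The force jumped with no further travel, so this is the hard stop. One small extra push to confirm, then retreat.

apply_moves(series=[[[0,0,0.6],[0,0,0]],[[0,0,0],[0,0,0]]])

```text
t: 4.68
tool_pos: [0.5717, 0.2463, 0.2252]
orientation: [1.569, 2.722, 0.0]
force: [-11.0, -3.9, 20.4]
opening: 0.0006
gripper_force: 10.2
```

apply_moves(series=[[[0,0,-3],[0,0,0]],[[0,0,-5],[0,0,0]],[[0,0,-15],[0,0,0]],[[0,0,-30],[0,0,0]],[[0,0,-35],[0,0,0]],[[0,0,-35],[0,0,0]],[[0,0,-35],[0,0,0]],[[0,0,-20],[0,0,0]],[[0,0,0],[0,0,0]]])

```text
t: 5.43
tool_pos: [0.5728, 0.2467, 0.4081]
orientation: [1.566, 2.716, 0.012]
force: [0.7, 1.5, 0.7]
opening: 0.0004
gripper_force: 0.0
```

```bash
python3 k.py w2
```

```text
[0.5728 0.2467 0.4081] [1.566 2.716 0.012] [0.7 1.5 0.7] 0.00040244659811386116
[[-0.501  0.865  0.01 ]
 [ 0.865  0.501  0.003]
 [-0.002  0.01  -1.   ]]
n 731 z 0.0396 axis deg -148.7 stone ((572.1053466796875, 247.39956665039062), (54.671653747558594, 27.55228614807129), 31.766178131103516) top ((572.0223388671875, 247.34815979003906), (54.476356506347656, 27.55228614807129), 31.766178131103516) meanTop [0.5721 0.2474 0.0388] block ((573.3496704101562, 245.91648864746094), (75.74301147460938, 76.17835998535156), 31.30538558959961)
```

Oval confirmed home: its top is at 39 mm. Moving to the teardrop.

apply_moves(series=[[[-15,-14,0],[0,0,0]],[[-26,-25,0],[0,0,0]],[[-26,-25,0],[0,0,0]],[[-26,-25,0],[0,0,0]],[[-26,-25,0],[0,0,0]],[[-26,-25,0],[0,0,0]],[[-26,-25,0],[0,0,0]],[[-26,-25,0],[0,0,0]],[[-26,-25,0],[0,0,0]],[[-26,-25,0],[0,0,0]],[[-26,-25,0],[0,0,0]],[[-26,-25,0],[0,0,0]]])

```text
t: 6.48
tool_pos: [0.4713, -0.1604, 0.3991]
orientation: [-1.567, -2.72, 0.0]
force: [0.3, -0.7, 0.1]
opening: 0.0007
gripper_force: 0.0
```

apply_moves(series=[[[-25,-24,0],[0,0,0]],[[-25,-24,0],[0,0,0]],[[-14,-11,0],[0,0,0]],[[0,0,0],[0,0,0]],[[0,0,0],[0,0,0]]])

```text
t: 6.9
tool_pos: [0.4528, -0.2445, 0.3992]
orientation: [-1.571, -2.717, -0.001]
force: [-0.3, 0.0, -0.4]
opening: 0.0005
gripper_force: 0.0
```

```bash
python3 k.py w3
```

```text
[ 0.4528 -0.2445  0.3992] [-1.571e+00 -2.717e+00 -1.000e-03] [-0.3  0.  -0.4] 0.0005298553233905652
[[-0.499  0.867 -0.002]
 [ 0.867  0.499  0.002]
 [ 0.003 -0.001 -1.   ]]
n 704 z 0.0466 axis deg 117.7 stone ((455.4940185546875, -239.28762817382812), (31.49522590637207, 50.39274978637695), 50.33645248413086) top ((449.0722961425781, -242.79075622558594), (30.748140335083008, 50.2307243347168), 5.384044647216797) meanTop [ 0.451  -0.2387  0.0459] block ((453.8882751464844, -243.0467071533203), (76.02133178710938, 75.82906341552734), 27.945892333984375)
```

View pics/w3.png

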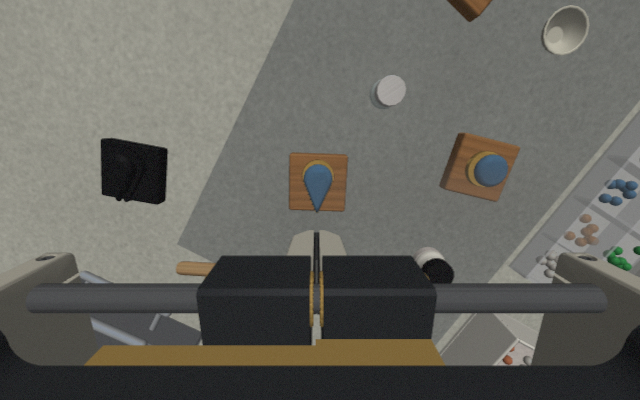

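The wrist view shows the teardrop at (318,185), right under the fingers. I'll shift 2 mm toward its broad end and descend.

apply_moves(series=[[[2,0,26],[0,0,0]],[[0,0,30],[0,0,0]],[[0,0,30],[0,0,0]],[[0,0,30],[0,0,0]],[[0,0,23],[0,0,0]],[[0,0,13],[0,0,0]],[[0,0,5],[0,0,0]],[[0,0,3],[0,0,0]],[[0,0,0],[0,0,0]]])

```text
t: 7.7
tool_pos: [0.4527, -0.2414, 0.2411]
orientation: [-1.567, -2.722, -0.0]
force: [0.4, 0.7, 0.6]
opening: 0.0001
gripper_force: 0.0
```

apply_moves(series=[[[0,0,1],[0,0,0]],[[0,0,1],[0,0,0]],[[0,0,1],[0,0,0]],[[0,0,1],[0,0,0]],[[0,0,1],[0,0,0]],[[0,0,1],[0,0,0]],[[0,0,1],[0,0,0]],[[0,0,1],[0,0,0]],[[0,0,0],[0,0,0]]])

```text
t: 8.45
tool_pos: [0.4523, -0.2422, 0.2329]
orientation: [-1.569, -2.721, 0.0]
force: [-0.4, -0.0, 0.6]
opening: 0.0005
gripper_force: 0.0
```

apply_moves(series=[[[0,0,1],[0,0,0]],[[0,0,1],[0,0,0]],[[0,0,1],[0,0,0]],[[0,0,1],[0,0,0]],[[0,0,1],[0,0,0]],[[0,0,1],[0,0,0]],[[0,0,1],[0,0,0]],[[0,0,0.5],[0,0,0]],[[0,0,0],[0,0,0]]])

```text
t: 9.2
tool_pos: [0.4524, -0.2423, 0.2256]
orientation: [1.569, 2.722, -0.0]
force: [-0.8, -0.2, 2.2]
opening: 0.0002
gripper_force: 1.4
```

apply_moves(series=[[[0,0,0.7],[0,0,0]],[[0,0,0.7],[0,0,0]],[[0,0,0],[0,0,0]]])

```text
t: 9.45
tool_pos: [0.4525, -0.2423, 0.2253]
orientation: [1.569, 2.722, -0.0]
force: [-5.9, 3.7, 13.1]
opening: 0.0007
gripper_force: 6.8
```

The stop is reached here too. One small extra push, then retreat and a check.

apply_moves(series=[[[0,0,0.7],[0,0,0]],[[0,0,0.3],[0,0,0]],[[0,0,0],[0,0,0]]])

```text
t: 9.7
tool_pos: [0.4526, -0.2424, 0.2252]
orientation: [-1.569, -2.722, 0.0]
force: [-9.1, 6.0, 23.0]
opening: 0.0004
gripper_force: 11.4
```

apply_moves(series=[[[0,0,-3],[0,0,0]],[[0,0,-5],[0,0,0]],[[0,0,-15],[0,0,0]],[[0,0,-30],[0,0,0]],[[0,0,-35],[0,0,0]],[[0,0,-35],[0,0,0]],[[0,0,-35],[0,0,0]],[[0,0,-20],[0,0,0]],[[0,0,0],[0,0,0]],[[0,0,0],[0,0,0]]])

```text
t: 10.53
tool_pos: [0.4528, -0.2425, 0.4027]
orientation: [1.567, 2.719, -0.0]
force: [0.1, 0.2, -0.3]
opening: 0.0006
gripper_force: 0.0
```

```bash
python3 k.py w4
```

```text
[ 0.4528 -0.2425  0.4027] [ 1.567  2.719 -0.   ] [ 0.1  0.2 -0.3] 0.0006441999557209089
[[-0.501  0.865  0.003]
 [ 0.865  0.501 -0.002]
 [-0.003  0.001 -1.   ]]
n 661 z 0.0395 axis deg 117.7 stone ((448.9269104003906, -242.61737060546875), (31.30647850036621, 49.4913215637207), 5.915695667266846) top ((449.28009033203125, -242.80123901367188), (30.641820907592773, 49.05278396606445), 5.915695667266846) meanTop [ 0.451  -0.2388  0.0388] block ((453.95831298828125, -242.65765380859375), (75.95402526855469, 75.36622619628906), 28.505481719970703)
```

Both tops are at 39 mm and the arm is clear.

```bash
python3 -c "
from plant import robot; print(robot.close_job())"
```

```text
the job is handed in; nothing more can be done
None
```

The oval and teardrop stones are both pressed fully home (tops measured at about 39 mm), the arm is drawn back clear, nothing else was touched, and the job was handed in at about 10.6 s.

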